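# Key a drive shaft into its pulley and hold it home against the spring

## Robot

A 6-joint arm with a two-finger parallel gripper is mounted at the origin on a cart in front of the work surface, level with it; the furniture and walls round the work are solid. World frame = base frame: x ahead of the robot, y to its left, z up, the work surface at z = 0. Lengths are in mm, angles in degrees, forces in N, time in s.
With the tool pointing down it reaches from about 350 to 850 mm from the base axis. Payload 8.1 kg.
Tool frame: the origin (TCP) lies midway between the tips of the shut fingers; the grasp point (between the pads) lies 19 mm behind it (r.pinch_z is the distance from the TCP to the grasp point, in mm); z points along the fingers, y is the line along which they close (so a half turn about z gives the same grasp; the last joint's range is limited). The gripper opens to 85 mm and grips with 20 to 120 N. Pads are 22 mm wide; open, the fingers measure 114 mm over their backs; the gripper's body (76 mm by 85 mm) begins 54 mm behind the grasp point. The pads swing forward as they close: fully open they stand 13 mm farther back than shut.
Start: joints at [63.919, 7.471, 85.268, -0, 87.261, -4.893], TCP at [216.836, 559.453, 231.292] pointing down, gripper open.
Joint ranges: [-169.43, 169.43], [-51.17, 129.36], [1.28, 143.12], [-76.62, 256.62], [0, 156.53], [-152.29, 152.29]. Speed limits (degrees/s): [136.94, 136.94, 159.86, 180, 180, 180].

## Interface

Orientations are given as [roll, pitch, yaw] about the fixed x, y, z axes, in that order (R = Rz(yaw) Ry(pitch) Rx(roll)).
In Python, from bench import sensors, optics, job, r gives the robot as it stands.
- The arm moves only by the tool play_rows, never from a script. Its argument "motion" is a list that holds one entry, the list of rows, each a list of 6 numbers: the shift along the tool's x, y, z in cm, then the turn, a rotation vector about the tool's x, y, z in degrees. In form: [[[x, y, z, ax, ay, az], ...]]. A call has 1 to 5 rows; each row is the pose to reach, as a shift and turn from the pose commanded when the call began, along the tool's axes at that moment; what a row does not reach only later rows make up. A row lasts 1/10 s, in which the tool goes at most 50 mm and 8.59 degrees, less where a joint would pass 70% of its speed; a pose out of reach is approached as far as the arm can. A call with a gripper value outside its range is refused whole. "jaw" is the opening, from 0 (shut) to 1 (fully open), set as the call begins (left out, the last holds). The fingers move at their own pace and stop on an object; "squeeze" is the grip in N (left out, the last holds). Time passes only in rows, so rows that repeat a pose let the fingers close. It gives the time, the measured TCP pose, the force, the opening and the grip force at its end, in the units of the state.
- sensors.sense(): the state, without advancing time (a new reading comes with each control period).
- optics.snapshot(name): name is "scene" or "top" or "wrist"; returns a dict with "pixels" (400x640x3 uint8, red, green, blue), "mtx" (3x3 intrinsics, pixels), "R" (3x3) and "t" (3): a world point X has camera coordinates R X + t; the wrist camera has in their place "T_tool_cam" (4x4, takes a point from camera to tool coordinates, whose origin is the TCP and whose axes are the flange's). Camera axes: x right, y down, z forward; pixel columns grow to the right and rows downward; lengths in mm; the calibration is good to about 2 mm. A picture is of the moment at which its call begins: read the wrist's pose just before it. There is no depth.
- job.hand_in(): hands the job in; it is judged then, once.
The state is a dict: "time": time; "joint_pos": joint angles; "qd": joint speeds; "joint_efforts": joint torques, N m; "tool_pos": TCP position; "tcp_rot": TCP orientation; "ft_force": force on the tool from outside, world axes, zero at the start; "wrist_torque": the same for the moment, N m; "finger_gap": finger opening in mm; "grip_force": force on a finger pad.
Only numpy, scipy, OpenCV 4.12 (cv2) and the standard library are available. Lean on these libraries where they do the work, as an engineer would, in place of code of your own. Each camera call takes 0.05 s, during which the arm holds its last target. There are 200 camera calls.

## Task

Take the keyed shaft out of the white stand by its square head and lower it into the bore of the belt pulley on the blue fixture, turning it until the key finds the keyway, then push it fully home against the spring plunger inside, its collar flush on the hub. Finish while still gripping the head and pressing the shaft down, since the spring lifts it again if you let go; leave the yellow cap, the hex key and the bottle where they are.

Things in the scene. Friction and masses are not known exactly. Their poses are not given: they have to be found in the camera images.
- fixture: Assembly fixture fixed to the table: blue base plate 110 x 110 x 12 mm, on it a toothed metal belt pulley that does not turn, 83 mm across, z = 12 to 45 mm, with a steel hub 44 mm across up to z = 58 mm. Origin at the centre of the underside, z up.
- hub_face (a point): Centre of the bore at the hub's top face, 58 mm above the fixture's underside; axes as the fixture's. The bore is 22 mm in diameter, sharp edged, upright. The spring plunger stands 32 mm below this point.
- keyway (a point): Mouth of the only keyway, at the hub's top face, 14.5 mm from the bore's axis towards the fixture's -x; 8 mm wide, open at the top, reaching to 17.5 mm from the axis. A small red mark lies outside it on the hub.
- plunger (a joint): Brass spring plunger at the bottom of the bore; value = distance pressed down in m (0 free, stop at 0.010). About 6 N starts it moving; the shaft fully home presses it 0.008, which takes about 9.2 N in all, the shaft's own weight (about 2.2 N) included: let go, the shaft is pushed up until the plunger is free.
- stand: White plastic stand fixed to the table: 70 x 70 mm block, 46 mm high, with 20 mm wide screwed feet, 8 mm high, on its x sides. Origin at the centre of the underside. The shaft hangs in its 34 mm through hole by the collar, free to be lifted straight up.
- shaft: Loose steel keyed shaft, about 0.22 kg (varies), upright in the stand at the start. Origin on its axis at the underside of the collar, z up. Below: 20 mm diameter, 40 mm long, the last 4.5 mm tapered. Above: round collar 42 mm across, 5 mm thick, then the square head. Keyed home, its origin lies at hub_face and its axes are parallel to the fixture's, same way round (key side to keyway side).
- shaft_key (a point): Lower end of the brass key, at its outer edge, 15 mm from the shaft's axis towards the shaft's -x and 28 mm below the collar's underside. The key is 5.5 mm wide and ends 6 mm below the collar; the 12 mm of shaft below it are a plain pilot. Unless aligned within about 5 degrees the key stands on the hub's face.
- shaft_head (a point): Centre of the shaft's square head, on the axis, 27.5 mm above the collar's underside: where to grip. The head is 26 x 26 mm, its sides along the shaft's x and y, from 5 to 50 mm above the collar's underside. A red line on its top, its side and the collar marks the key side (shaft's -x).
- cap_stray: Bystander: yellow bottle cap, 29 mm across, 17 mm high. Origin at the centre of its underside.
- hexkey_5: Bystander: black L-shaped hex key lying flat, 32 x 92 mm, 5 mm thick. Origin at the centre of its underside.
- bottle_front: Bystander: upright filled bottle with a yellow cap, 54 mm across, 166 mm high. Origin at the centre of its underside.

How it is judged (in metres and radians):
At the end, for the whole second after the job is handed in: Collar's underside within 2 mm of the hub face, 3 mm sideways, shaft within 0.06 rad of the bore's axis; plunger pressed over 6 mm; fingers still grip the square head (over 2 N, grasp point within 35 mm of its centre); shaft at rest (z of shaft in the frame of hub_face below 0.002 m and horizontal distance between shaft and hub_face below 0.003 m and angle between the z axis of shaft and the z axis of fixture, either way round below 0.06 rad and value of joint plunger above 0.006 m and contact force between the fingers and shaft above 2 N and distance between the grasp point and shaft_head below 0.035 m and linear speed of shaft below 0.02 m/s); the arm keeps its last pose, push and grip.
It fails at once if the cap, the hex key or the bottle is moved more than 25 mm, or the bottle tipped (distance of any of cap_stray, hexkey_5, bottle_front from where it was at the start of the episode above 0.025 m or angle between bottle_front's own z axis and vertical above 0.4 rad).
It also fails if it takes over 38 s, if anything falls off the work surface, if the arm or the gripper's body presses on something with over 40 N, if the wrist force passes 120 N, or if a joint passes its speed limit or range.

## Working session

There is one attempt and no reset: what is moved stays moved. The work goes in short steps, Python scripts to look and compute and a tool call to move; the robot and the scene stay as the last step left them, time stands still between calls to the robot, and variables do not carry over. Pictures are saved under pics/ and viewed, at most 10 in all, crops included, and the job is handed in when it is done.

Besides the shell and the picture viewer there is one more tool, called as name([rows], argument=value, ...), one row to a line, values as JSON. play_rows: Moves the arm, as the interface text tells. Its arguments: {"type":"object","properties":{"motion":{"type":"array","items":{"type":"array","items":{"type":"array","items":{"type":"number"}}}},"jaw":{"type":"number"},"squeeze":{"type":"number"}},"required":["motion"]}

```bash
mkdir -p pics
cat > h.py <<'E'
import numpy as np, cv2
from bench import sensors, optics, job, r
def snap(n,f):
    s=optics.snapshot(n); cv2.imwrite('pics/'+f,cv2.cvtColor(s['pixels'],cv2.COLOR_RGB2BGR)); np.savez('pics/'+f+'.npz',**{k:np.array(v) for k,v in s.items()}); return s
def ray(c,uv,z):
    K,R,t=map(np.array,(c['mtx'],c['R'],c['t'])); d=R.T@np.linalg.solve(K,[uv[0],uv[1],1.]); o=-R.T@t.ravel()
    return o+d*(z-o[2])/d[2]
E
python3 - <<'E'
from h import *
print(sensors.sense())
for n in('scene','top','wrist'):
    s=snap(n,n+'1.png')
    if n!='wrist': print(n,-np.array(s['R']).T@np.array(s['t']).ravel())
    else: print(np.array(s['T_tool_cam']).round(3),s['mtx'])
E
```

```text
{'time': 0.0, 'joint_pos': array([ 6.39175211e+01,  7.51373896e+00,  8.53308165e+01, -1.08865314e-03,
        8.72595575e+01, -4.89205136e+00]), 'qd': array([ 0.09562519,  0.05463077, -0.17167952,  0.0376102 , -0.06126818,
        0.02291663]), 'joint_efforts': array([-1.24177050e-04, -5.69394565e+01, -5.00547266e+01, -1.25049073e-04,
        1.50518690e-02,  1.56270465e-05]), 'tool_pos': array([216.61577465, 558.94694797, 230.24395178]), 'tcp_rot': array([-1.79896174e+02, -7.79526003e-03,  1.58809618e+02]), 'ft_force': array([-0.47800564,  0.23518581, -0.61522327]), 'wrist_torque': array([0.0216883 , 0.02432071, 0.00240518]), 'grip_force': 0.0, 'finger_gap': 85.44250281671619}
scene [-56.05234988  41.14282914 589.43468561]
top [337.49195067 420.66463019 923.4654043 ]
[[ 1.00000e-03 -9.56000e-01 -2.92000e-01  7.40880e+01]
 [ 1.00000e+00  1.00000e-03  1.00000e-03  6.13000e-01]
 [-1.00000e-03 -2.92000e-01  9.56000e-01 -1.43602e+02]
 [ 0.00000e+00  0.00000e+00  0.00000e+00  1.00000e+00]] [[307.77666215   0.         311.48739817]
 [  0.         307.77666215 198.38589929]
 [  0.           0.           1.        ]]
```

View pics/top1.png

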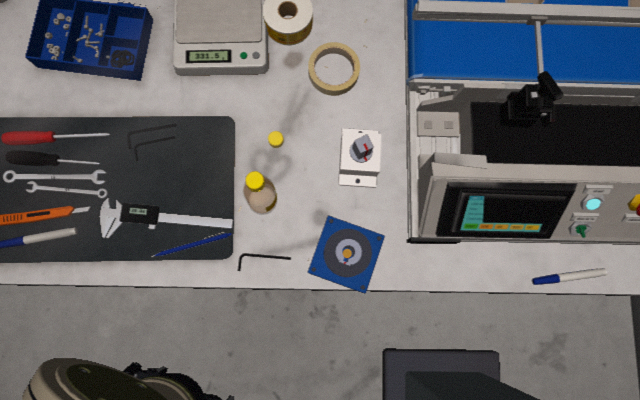

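View pics/scene1.png

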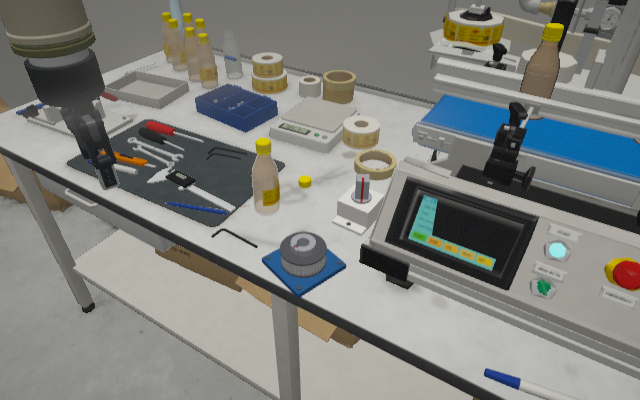

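The top view shows the stand with the shaft near (361,150), the fixture near (347,253), the bottle at (258,190), the cap at (276,139) and the hex key at (262,258). Next I'll measure these.

Run:
```python
from h import *
t=dict(np.load('pics/top1.png.npz')); s=dict(np.load('pics/scene1.png.npz'))
print(t['R'].round(3),t['mtx'][0])
for n,uv,z in[('head?',(362,147),96),('stand',(360,157),46),('fix',(347,253),12),('hub',(347,253),58),('bottle',(255,180),160),('cap',(276,139),17),('panel',(425,165),100)]: print(n,ray(t,uv,z).round(1))
im=cv2.imread('pics/top1.png'); hsv=cv2.cvtColor(im,cv2.COLOR_BGR2HSV)
# blue plate
m=cv2.inRange(hsv,(100,120,40),(125,255,255)); m[:,:300]=0;m[:,400:]=0;m[:205]=0
c=max(cv2.findContours(m,0,2)[0],key=cv2.contourArea); w=np.array([ray(t,p,12)[:2] for p in c[:,0]],np.float32); print('plate',cv2.minAreaRect(w))
m=cv2.inRange(im,(170,170,170),(255,255,255)); m[:, :330]=0;m[:,390:]=0;m[:120]=0;m[195:]=0
for (a,b,name) in[((120,195),(325,395),'a'),((210,298),(300,392),'b')]:
    pass
A=cv2.resize(im[115:195,325:395],None,fx=5,fy=5,interpolation=2); B=cv2.resize(im[210:290,305:385],None,fx=5,fy=5,interpolation=2)
cv2.imwrite('pics/c1.png',np.hstack([A,B]))
im2=cv2.imread('pics/scene1.png')
A=cv2.resize(im2[165:240,325:395],None,fx=5,fy=5,interpolation=2); B=cv2.resize(im2[220:295,260:350],None,fx=5,fy=5,interpolation=2)
cv2.imwrite('pics/c2.png',np.hstack([A,B]))
```

```text
[[ 0.017 -0.999  0.03 ]
 [-0.982 -0.022 -0.19 ]
 [ 0.19  -0.026 -0.981]] [508.57325066   0.         322.82218247]
head? [581.4 333.5  96. ]
stand [577.5 331.8  46. ]
fix [408.7 351.2  12. ]
hub [405.1 354.7  58. ]
bottle [505.8 504.5 160. ]
cap [615.9 484.8  17. ]
panel [551.6 227.8 100. ]
plate ((407.3446960449219, 352.6718444824219), (107.92369842529297, 108.46054077148438), 71.3591079711914)
```

View pics/c1.png

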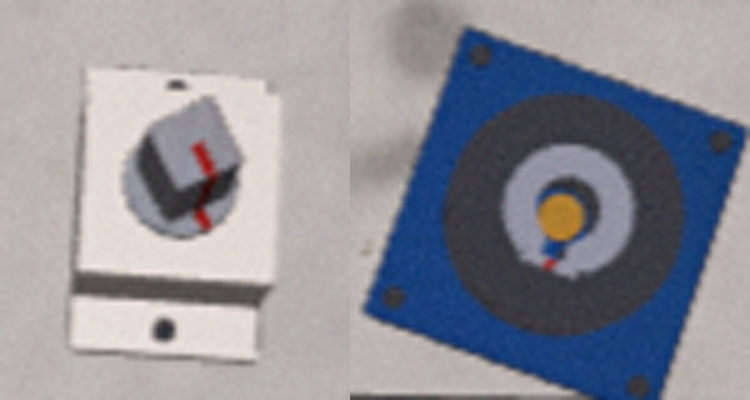

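View pics/c2.png

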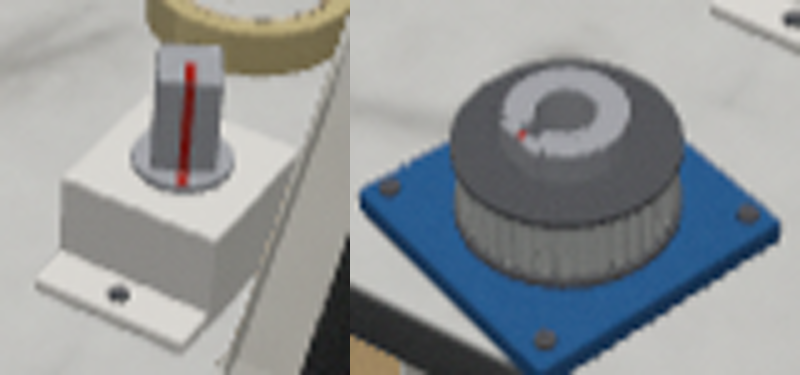

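Run:
```python
from h import *
t=dict(np.load('pics/top1.png.npz')); s=dict(np.load('pics/scene1.png.npz'))
A=lambda u,v:((u+.5)/5-.5+325,(v+.5)/5-.5+115)
B=lambda u,v:((u-350+.5)/5-.5+305,(v+.5)/5-.5+210)
S1=lambda u,v:((u+.5)/5-.5+325,(v+.5)/5-.5+165)
S2=lambda u,v:((u-350+.5)/5-.5+260,(v+.5)/5-.5+220)
ang=lambda d:np.degrees(np.arctan2(d[1],d[0])).round(1)
P=np.array([ray(t,A(*p),96) for p in[(208,97),(243,157),(178,193),(143,135)]]);print('head',P[:,:2].round(1),P.mean(0).round(1))
for i in range(4): d=P[(i+1)%4]-P[i]; print(np.linalg.norm(d).round(1),ang(d))
print('red dir',ang(ray(t,A(212,175),96)-ray(t,A(195,145),96)))
print('collar',ray(t,A(183,180),51).round(1),'red on collar',ray(t,A(208,228),51).round(1))
st=[ray(t,A(*p),46) for p in[(85,66),(282,92),(270,287),(77,272)]];print('stand',np.round(st,1)[:,:2],np.mean(st,0).round(1))
h=ray(t,B(568,210),58);k=ray(t,B(549,266),58);print('hub',h.round(1),'mark',k.round(1),ang(k-h))
h=ray(s,S2(567,109),58);k=ray(s,S2(521,133),58);print('scene hub',h.round(1),'mark',k.round(1),ang(k-h))
P=np.array([ray(s,S1(*p),96) for p in[(165,46),(222,46),(220,88),(155,82)]]);print('scene head',P[:,:2].round(1),P.mean(0).round(1))
print('scene collar',ray(s,S1(184,158),51).round(1))
```

```text
head [[604.5 326.4]
 [583.6 314.5]
 [570.4 336.6]
 [590.5 348.5]] [587.3 331.5  96. ]
24.0 -150.3
25.7 120.9
23.3 30.8
26.2 -57.6
red dir -150.9
collar [588.  330.2  51. ] red on collar [570.5 321.3  51. ]
stand [[631.1 365.3]
 [623.3 293.9]
 [550.7 298.6]
 [554.5 367.4]] [589.9 331.3  46. ]
hub [407.5 352.6  58. ] mark [388.5 358.9  58. ] 161.7
scene hub [407.5 351.2  58. ] mark [389.2 358.2  58. ] 159.3
scene head [[591.2 342.5]
 [603.1 323.6]
 [577.4 311.7]
 [567.7 334.6]] [584.9 328.1  96. ]
scene collar [584.7 327.4  51. ]
```

The two views agree on the shaft at about (586,330), key direction −150°, so yaw is about 30°. They also agree on the hub at (407.5,352), keyway direction about 161.4°, so yaw is about −18.6°. I'll approach with tool yaw 120.

play_rows([
  [[-3, -0.6, 0.4, 0, 0, 4], [-7.5, -1.4, 1, 0, 0, 8], [-12, -2.2, 1.6, 0, 0, 12], [-16.5, -3, 2.2, 0, 0, 16], [-21, -3.9, 3, 0, 0, 20]],
], jaw=1, squeeze=60)

```text
time: 0.65
tool_pos: [399.8, 446.2, 201.1]
tcp_rot: [180.0, -0.0, 138.7]
ft_force: [0.3, 0.3, 0.2]
finger_gap: 85.4
grip_force: 0.0
```

```bash
cat >> h.py <<'E'
def step(p,psi,q,psi2):
    a=np.radians(psi); d=np.array(q)-p
    return np.round([(d[0]*np.cos(a)+d[1]*np.sin(a))/10,(d[0]*np.sin(a)-d[1]*np.cos(a))/10,-d[2]/10,psi-psi2],2)
def after(p,psi,row):
    a=np.radians(psi); x,y,z,w=np.array(row)*[10,10,10,1]
    return np.array(p)+[x*np.cos(a)+y*np.sin(a),x*np.sin(a)-y*np.cos(a),-z],psi-w
E
python3 - <<'E'
from h import *
s=sensors.sense(); print(s['time'],s['tool_pos'],s['tcp_rot'])
p,psi=after([216.836,559.453,231.292],158.81,[-21,-3.9,3,20]); print(p,psi, step(p,psi,[586.5,330.5,170],120))
E
```

```text
0.65 [399.82919009 446.17772526 201.08943624] [ 1.79984893e+02 -2.64221314e-03  1.38669048e+02]
[398.54023761 447.1829237  201.292     ] 138.81 [-21.83   3.6    3.13  18.81]
```

play_rows([
  [[-4.4, 0.7, 0.6, 0, 0, 4], [-8.8, 1.4, 1.2, 0, 0, 8], [-13.2, 2.2, 1.9, 0, 0, 12], [-17.6, 2.9, 2.5, 0, 0, 16], [-21.8, 3.6, 3.1, 0, 0, 18.8]],
])

```text
time: 1.15
tool_pos: [587.6, 329.2, 169.5]
tcp_rot: [-180.0, -0.0, 119.8]
ft_force: [0.2, 1.5, -0.1]
finger_gap: 85.4
grip_force: 0.0
```

play_rows([
  [[0, 0, 0, 0, 0, 0], [0, 0, 0, 0, 0, 0]],
])

```text
time: 1.35
tool_pos: [586.6, 329.6, 169.1]
tcp_rot: [-179.9, -0.0, 119.9]
ft_force: [-1.1, 0.2, -0.2]
finger_gap: 85.4
grip_force: 0.0
```

Run:
```python
from h import *
s=sensors.sense(); print(s['tool_pos'],s['tcp_rot']); snap('wrist','w2.png')
im=cv2.imread('pics/w2.png'); cv2.imwrite('pics/w2z.png',im[60:340,170:470].repeat(2,0).repeat(2,1))
```

```text
[586.63593297 329.56991652 169.11796401] [-1.79893661e+02 -2.42214973e-02  1.19901114e+02]
```

View pics/w2z.png

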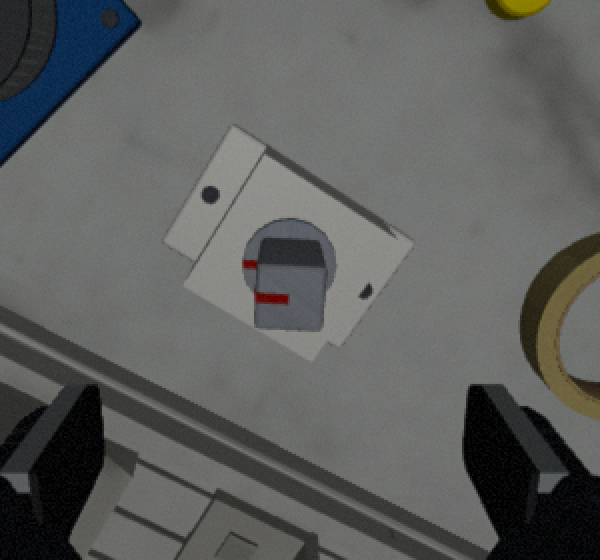

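```bash
cat >> h.py <<'E'
from scipy.spatial.transform import Rotation as Ro
def wray(c,pos,rot,uv,z):
    T=np.array(c['T_tool_cam']); W=np.eye(4); W[:3,:3]=Ro.from_euler('xyz',rot,degrees=True).as_matrix(); W[:3,3]=pos; M=W@T
    d=M[:3,:3]@np.linalg.solve(np.array(c['mtx']),[uv[0],uv[1],1.]); o=M[:3,3]; return o+d*(z-o[2])/d[2]
E
python3 - <<'E'
from h import *
c=dict(np.load('pics/w2.png.npz')); pos=[586.6,329.6,169.1]; rot=[-179.9,0,119.9]
f=lambda u,v,z:wray(c,pos,rot,(170+u/2-.25,60+v/2-.25),z)
P=np.array([f(u,v,96) for u,v in[(257,265),(326,266),(324,331),(255,328)]]);print(P.round(1),P.mean(0))
for i in range(4):
    d=P[(i+1)%4]-P[i];print(np.linalg.norm(d),np.degrees(np.arctan2(d[1],d[0])))
print('collar',f(290,263,51)); d=f(256,297,96)-f(288,299,96); print('red',np.degrees(np.arctan2(d[1],d[0])))
for z in(0,100):print(z,f(0,310,z).round(),f(200,408,z).round(),f(480,545,z).round())
E
```

```text
[[572.3 336.6  96. ]
 [594.4 348.9  96. ]
 [607.  326.6  96. ]
 [583.8 314.6  96. ]] [589.36333604 331.66236828  96.        ]
25.25068507194736 29.126913133237437
25.549148893771427 -60.56147453028106
26.099312020548275 -152.67737271241896
24.736834532731297 117.51291380994678
collar [589.10597648 332.59074737  51.        ]
red -153.78649045460833
0 [474. 219.   0.] [595. 221.   0.] [787. 224.   0.]
100 [499. 275. 100.] [581. 277. 100.] [712. 278. 100.]
```

Run:
```python
from h import *
p,psi=after([398.540,447.183,201.292],138.81,[-21.8,3.6,3.1,18.8]); print(p,psi, step(p,psi,[588.5,331.3,59],119.3))
```

```text
[586.29960222 330.70840287 170.292     ] 120.01 [-0.06  0.22 11.13  0.71]
```

play_rows([
  [[0, 0.2, 3, 0, 0, 0.7], [0, 0.2, 6, 0, 0, 0.7], [0, 0.2, 8.5, 0, 0, 0.7], [0, 0.2, 10.3, 0, 0, 0.7], [0, 0.2, 11.1, 0, 0, 0.7]],
])

```text
time: 1.9
tool_pos: [586.1, 332.1, 57.2]
tcp_rot: [-179.8, -0.0, 119.4]
ft_force: [-0.8, -0.4, 0.1]
finger_gap: 85.3
grip_force: 0.0
```

play_rows([
  [[0, 0, 0, 0, 0, 0], [0, 0, 0, 0, 0, 0], [0, 0, 0, 0, 0, 0], [0, 0, 0, 0, 0, 0], [0, 0, 0, 0, 0, 0]],
], jaw=0, squeeze=70)

```text
time: 2.4
tool_pos: [589.1, 332.2, 61.1]
tcp_rot: [179.8, 0.0, 119.3]
ft_force: [-0.0, -0.2, 7.2]
finger_gap: 25.3
grip_force: 69.3
```

play_rows([
  [[0, 0, 0, 0, 0, 0], [0, 0, 0, 0, 0, 0], [0, 0, 0, 0, 0, 0], [0, 0, 0, 0, 0, 0], [0, 0, 0, 0, 0, 0]],
])

```text
time: 2.9
tool_pos: [589.1, 332.2, 61.1]
tcp_rot: [179.8, 0.0, 119.3]
ft_force: [-0.6, -0.3, 4.9]
finger_gap: 25.5
grip_force: 69.3
```

play_rows([
  [[0, 0, -0.8, 0, 0, 0], [0, 0, -2.4, 0, 0, 0], [0, 0, -4.4, 0, 0, 0], [0, 0, -6.2, 0, 0, 0], [0, 0, -7.5, 0, 0, 0]],
])

```text
time: 3.4
tool_pos: [588.8, 332.1, 137.1]
tcp_rot: [179.9, 0.0, 119.3]
ft_force: [0.1, -0.3, -2.0]
finger_gap: 25.3
grip_force: 68.5
```

Run:
```python
from h import *
print(sensors.sense()['finger_gap'])
p,psi=[588.03,331.71,134.29],119.31; print(step(p,psi,[407.4,352.3,134.29],71.4))
```

```text
25.258727507031196
[ 10.64 -14.74  -0.    47.91]
```

play_rows([
  [[0.7, -1, 0, 0, 0, 4], [1.9, -2.6, 0, 0, 0, 9], [3.2, -4.4, 0, 0, 0, 14], [4.5, -6.2, 0, 0, 0, 19], [5.8, -8, 0, 0, 0, 24]],
])

```text
time: 3.9
tool_pos: [489.1, 343.2, 134.9]
tcp_rot: [180.0, -0.0, 95.1]
ft_force: [-0.6, 0.5, -2.6]
finger_gap: 25.6
grip_force: 68.6
```

Run:
```python
from h import *
p,psi=after([588.03,331.71,134.29],119.31,[5.8,-8,0,24]); print(p,psi,step(p,psi,[407.4,352.3,134.29],71.4))
```

```text
[489.87828269 343.12229113 134.29      ] 95.31 [ 1.68 -8.13 -0.   23.91]
```

play_rows([
  [[0.4, -1.8, 0, 0, 0, 5], [0.8, -3.7, 0, 0, 0, 10], [1.2, -5.5, 0, 0, 0, 15], [1.5, -7.1, 0, 0, 0, 20], [1.7, -8.1, 0, 0, 0, 23.9]],
])

```text
time: 4.4
tool_pos: [406.6, 352.7, 134.9]
tcp_rot: [-180.0, -0.0, 71.2]
ft_force: [-0.2, 0.2, -2.1]
finger_gap: 25.0
grip_force: 68.6
```

play_rows([
  [[0, 0, 0, 0, 0, 0], [0, 0, 0, 0, 0, 0], [0, 0, 0, 0, 0, 0]],
])

```text
time: 4.7
tool_pos: [408.3, 352.6, 134.7]
tcp_rot: [180.0, -0.0, 71.5]
ft_force: [0.0, 0.2, -3.3]
finger_gap: 25.1
grip_force: 68.7
```

Run:
```python
from h import *
s=sensors.sense(); print(s['time'],s['tool_pos'],s['tcp_rot'],s['joint_pos'].round(1)); snap('wrist','w3.png'); snap('scene','s3.png')
a=cv2.imread('pics/w3.png')[100:400,160:460]; b=cv2.imread('pics/s3.png')[170:300,235:365]
cv2.imwrite('pics/v3.png',np.hstack([cv2.resize(a,None,fx=1.3333,fy=1.3333),cv2.resize(b,(400,400),interpolation=2)]))
```

```text
4.7 [408.34847324 352.55100579 134.67675743] [ 1.79967931e+02 -2.56081154e-02  7.14898130e+01] [ 35.4   1.9 101.4  -0.   76.6  53.9]
```

View pics/v3.png

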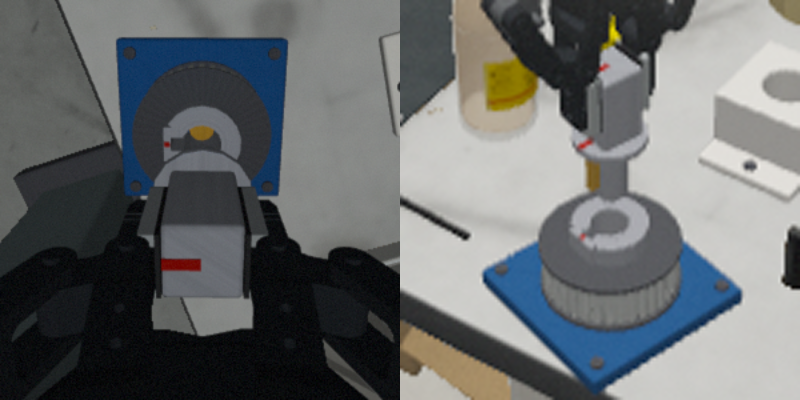

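Run:
```python
from h import *
c=dict(np.load('pics/w3.png.npz')); pos=[408.3,352.6,134.7]; rot=[180,0,71.49]
px=lambda u,v:(160+u*.75,100+v*.75)
f=lambda u,v,z:wray(c,pos,rot,px(u,v),z)
im=cv2.imread('pics/w3.png'); hsv=cv2.cvtColor(im,cv2.COLOR_BGR2HSV); m=cv2.inRange(hsv,(100,120,40),(125,255,255)); m[:,:230]=0;m[:,400:]=0;m[:120]=0;m[260:]=0
k=max(cv2.findContours(m,0,2)[0],key=cv2.contourArea); w=np.array([wray(c,pos,rot,p,12)[:2] for p in k[:,0]],np.float32); print('plate',cv2.minAreaRect(w))
P=np.array([f(*q,12) for q in[(117,38),(287,40),(279,195),(124,195)]]); print(P[:,:2].round(1),P.mean(0).round(1))
e=lambda d:np.degrees(np.arctan2(d[1],d[0])).round(1); print(e(P[0]-P[1]),e(P[3]-P[2]),e(P[2]-P[1]),e(P[3]-P[0]))
# hub rim left/right/top at z=58
g=cv2.cvtColor(im,cv2.COLOR_BGR2GRAY); mm=cv2.inRange(hsv,(0,0,110),(180,60,255)); 
for q in[(160,135),(242,135),(201,106)]: print('hub',f(*q,58).round(1))
# head top
zt=134.7-12+50
H=np.array([f(*q,zt) for q in[(161,226),(242,226),(243,297),(155,297)]]);print('head',H[:,:2].round(1),H.mean(0).round(1),e(H[0]-H[1]),e(H[3]-H[2]))
# scene: head + collar red
h=[ (235+u*.325,170+v*.325) for u,v in[(610,133)]]
s=dict(np.load('pics/s3.png.npz'))
S=lambda u,v:(235+(u-400)*.325,170+v*.325)
print('hub sc',ray(s,S(610,223),58).round(1)); 
for z in(122,124,126,128): print('collar top sc',z,ray(s,S(610,135),z).round(1))
for z in(78,80,82,84,86): print('tip sc',z,ray(s,S(611,197),z).round(1))
```

```text
plate ((408.45751953125, 353.6783447265625), (108.6080322265625, 109.59068298339844), 71.5433578491211)
[[375.3 422.4]
 [477.3 387.1]
 [443.9 284.3]
 [339.3 319.2]] [409.  353.3  12. ]
160.9 161.5 -108.0 -109.3
hub [388.2 365.3  58. ]
hub [432.  350.7  58. ]
hub [415.4 373.9  58. ]
head [[401.9 369.6]
 [424.1 362.2]
 [417.3 338.7]
 [391.8 347.2]] [408.8 354.4 172.7] 161.5 161.5
hub sc [405.5 349.4  58. ]
collar top sc 122 [406.8 349.2 122. ]
collar top sc 124 [404.8 347.9 124. ]
collar top sc 126 [402.8 346.6 126. ]
collar top sc 128 [400.8 345.3 128. ]
tip sc 78 [405.8 348.6  78. ]
tip sc 80 [404.  347.4  80. ]
tip sc 82 [402.2 346.2  82. ]
tip sc 84 [400.4 345.   84. ]
tip sc 86 [398.6 343.8  86. ]
```

The gripped shaft is above the bore with key and keyway mark on the same side, and yaw and position agree to about 1 mm. Next I'll lower the pilot.

play_rows([
  [[0, 0, 0.8, 0, 0, 0], [0, 0, 1.6, 0, 0, 0], [0, 0, 2, 0, 0, 0], [0, 0, 2.3, 0, 0, 0], [0, 0, 2.5, 0, 0, 0]],
])

```text
time: 5.3
tool_pos: [407.5, 352.4, 108.7]
tcp_rot: [-180.0, 0.0, 71.4]
ft_force: [-0.6, 0.0, -1.9]
finger_gap: 24.9
grip_force: 68.7
```

play_rows([
  [[0, 0, 0.1, 0, 0, 0], [0, 0, 0.2, 0, 0, 0], [0, 0, 0.3, 0, 0, 0], [0, 0, 0.3, 0, 0, 0]],
])

```text
time: 5.7
tool_pos: [407.7, 352.6, 106.3]
tcp_rot: [180.0, -0.0, 71.4]
ft_force: [-0.5, 0.0, -1.5]
finger_gap: 25.0
grip_force: 68.7
```

play_rows([
  [[0, 0, 0.2, 0, 0, 0], [0, 0, 0.4, 0, 0, 0], [0, 0, 0.6, 0, 0, 0], [0, 0, 0.8, 0, 0, 0], [0, 0, 0.8, 0, 0, 0]],
])

```text
time: 6.2
tool_pos: [407.6, 352.6, 98.0]
tcp_rot: [-180.0, 0.0, 71.4]
ft_force: [0.9, 0.6, -2.8]
finger_gap: 24.8
grip_force: 68.8
```

play_rows([
  [[0, 0, 0.2, 0, 0, 0], [0, 0, 0.4, 0, 0, 0], [0, 0, 0.6, 0, 0, 0], [0, 0, 0.8, 0, 0, 0], [0, 0, 0.8, 0, 0, 0]],
])

```text
time: 6.7
tool_pos: [407.6, 352.6, 90.0]
tcp_rot: [-180.0, 0.0, 71.4]
ft_force: [1.0, 1.0, -2.8]
finger_gap: 25.1
grip_force: 68.8
```

play_rows([
  [[0, 0, 0.2, 0, 0, 0], [0, 0, 0.4, 0, 0, 0], [0, 0, 0.6, 0, 0, 0], [0, 0, 0.8, 0, 0, 0], [0, 0, 1.0, 0, 0, 0]],
])

```text
time: 7.2
tool_pos: [407.8, 352.7, 80.4]
tcp_rot: [180.0, -0.0, 71.4]
ft_force: [-1.3, -0.3, 3.4]
finger_gap: 25.1
grip_force: 69.5
```

play_rows([
  [[0, 0, 0.1, 0, 0, 0], [0, 0, 0.2, 0, 0, 0], [0, 0, 0.3, 0, 0, 0], [0, 0, 0.4, 0, 0, 0], [0, 0, 0.4, 0, 0, 0]],
])

```text
time: 7.7
tool_pos: [407.7, 352.7, 76.5]
tcp_rot: [180.0, -0.0, 71.4]
ft_force: [-1.8, -1.2, 5.0]
finger_gap: 25.2
grip_force: 69.7
```

play_rows([
  [[0, 0, 0.1, 0, 0, 0], [0, 0, 0.2, 0, 0, 0], [0, 0, 0.3, 0, 0, 0], [0, 0, 0.35, 0, 0, 0], [0, 0, 0.35, 0, 0, 0]],
])

```text
time: 8.2
tool_pos: [407.8, 352.7, 73.2]
tcp_rot: [180.0, -0.0, 71.4]
ft_force: [-2.4, -1.0, 5.9]
finger_gap: 25.3
grip_force: 69.8
```

play_rows([
  [[0, 0, 0.05, 0, 0, 0], [0, 0, 0.1, 0, 0, 0], [0, 0, 0.1, 0, 0, 0]],
])

```text
time: 8.5
tool_pos: [407.8, 352.7, 73.0]
tcp_rot: [180.0, -0.0, 71.4]
ft_force: [-7.0, -4.4, 14.2]
finger_gap: 25.1
grip_force: 70.9
```

play_rows([
  [[0, 0, 0.05, 0, 0, 0], [0, 0, 0.05, 0, 0, 0], [0, 0, 0.05, 0, 0, 0]],
])

```text
time: 8.8
tool_pos: [407.8, 352.8, 73.0]
tcp_rot: [180.0, -0.0, 71.4]
ft_force: [-7.4, -4.6, 18.7]
finger_gap: 25.3
grip_force: 71.5
```

Run:
```python
from h import *
s=sensors.sense(); print(s['time'],s['tool_pos'],s['ft_force'])
snap('scene','s4.png'); b=cv2.imread('pics/s4.png')[170:300,235:365]; cv2.imwrite('pics/v4.png',cv2.resize(b,(520,520),interpolation=2))
```

```text
8.8 [407.80211523 352.76108865  73.0255416 ] [-7.40230022 -4.59282988 18.68068803]
```

View pics/v4.png

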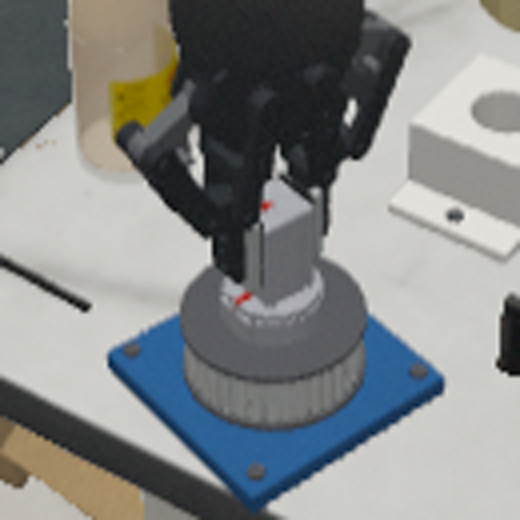

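The picture shows the collar flush on the hub, with its red mark at (243,298) on the keyway side. The press force has risen to 18.7 N with no further travel, so the shaft is home.

```bash
python3 -c "
from bench import job; print(job.hand_in())"
```

```text
the job is handed in; nothing more can be done
None
```

I handed the job in at about 8.9 s with the shaft keyed into the pulley, its collar flush on the hub, and the gripper still holding the head and pressing down with about 19 N; the hand-in returned no verdict.

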